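# Unclamp the test socket and hold its lid half open

## Robot

A 6-joint arm with a two-finger parallel gripper is mounted at the origin on a cart in front of the work surface, level with it; the furniture and walls round the work are solid. World frame = base frame: x ahead of the robot, y to its left, z up, the work surface at z = 0. Lengths are in m, angles in rad, forces in N, time in s.
With the tool pointing down it reaches from about 0.35 to 0.975 m from the base axis. Payload 4.9 kg.
Tool frame: the origin (TCP) lies midway between the tips of the shut fingers; the grasp point (between the pads) lies 19 mm behind it; z points along the fingers, y is the line along which they close (so a half turn about z gives the same grasp; the last joint's range is limited). The gripper opens to 85 mm and grips with 20 to 120 N. Pads are 22 mm wide; open, the fingers measure 114 mm over their backs; the gripper's body (76 mm by 85 mm) begins 54 mm behind the grasp point. The pads swing forward as they close: fully open they stand 13 mm farther back than shut.
Start: joints at [-1.407, 0.053, 1.613, -0, 1.476, -0.119], TCP at [0.174, -0.6, 0.231] pointing down, gripper open.
Joint ranges: [-3.01, 3.01], [-1.01, 2.22], [0.06, 2.58], [-1.02, 4.17], [0.09, 2.62], [-3.14, 3.14]. Speed limits (rad/s): [2.57, 2.57, 3.14, 3.14, 3.14, 3.14].

## Interface

Orientations are given as a rotation vector (axis times angle).
In Python, from station import ctrl, optics, job gives the robot as it stands.
- The arm moves only by the shell command python3 -m jog 'ROWS' [OPENING] [FORCE]. ROWS is JSON, a list of rows, each a list of 2 entries, a list of its own where there are three numbers: the shift along the tool's x, y, z in m, then the turn, a rotation vector about the tool's x, y, z in rad. A call has 1 to 5 rows; each row is the pose to reach, as a shift and turn from the pose commanded when the call began, along the tool's axes at that moment; what a row does not reach only later rows make up. A row lasts 1/10 s, in which the tool goes at most 50 mm and 8.59 degrees, less where a joint would pass 70% of its speed; a pose out of reach is approached as far as the arm can. A call with a gripper value outside its range is refused whole. OPENING is the opening, from 0 (shut) to 1 (fully open), set as the call begins (- or left out, the last holds). The fingers move at their own pace and stop on an object; FORCE is the grip in N (left out, the last holds). Time passes only in rows, so rows that repeat a pose let the fingers close. It gives the time, the measured TCP pose, the force, the opening and the grip force at its end, in the units of the state.
- ctrl.get_obs(): the state, without advancing time (a new reading comes with each control period).
- optics.get_image(name): name is "scene" or "top" or "wrist"; returns a dict with "image" (400x640x3 uint8, blue, green, red), "fx", "fy", "cx", "cy" (pixels), "rvec" (rotation vector, rad) and "tvec" (3), from world to camera coordinates, as OpenCV has them; the wrist camera has in their place "mount" (4x4, takes a point from camera to tool coordinates, whose origin is the TCP and whose axes are the flange's). Camera axes: x right, y down, z forward; pixel columns grow to the right and rows downward; lengths in m; the calibration is good to about 2 mm. A picture is of the moment at which its call begins: read the wrist's pose just before it. There is no depth.
- job.finish_job(): hands the job in; it is judged then, once.
The state is a dict: "t": time; "q": joint angles; "dq": joint speeds; "effort": joint torques, N m; "tool_pos": TCP position; "tool_rot": TCP orientation; "contact_force": force on the tool from outside, world axes, zero at the start; "wrist_torque": the same for the moment, N m; "opening": finger opening in m; "grip_force": force on a finger pad.
Only numpy, scipy, OpenCV 4.12 (cv2) and the standard library are available. Lean on these libraries where they do the work, as an engineer would, in place of code of your own. Each camera call takes 0.05 s, during which the arm holds its last target. There are 200 camera calls.

## Task

Unclamp the clamshell test socket by swinging its red-tipped clamp lever up and all the way over to its back stop, then raise the spring-closed lid by its blue finger tab to 45 degrees, level with the orange mark on the quadrant, so the module inside can be looked at; do not throw it wide open. Finish while still holding the lid steady there with the gripper: it falls shut if let go. Leave the two pots, the dish and the timer standing round it where they are.

Things in the scene. Friction and masses are not known exactly. Their poses are not given: they have to be found in the camera images.
- socket: Clamshell test socket, screwed down: grey block 120 (x) x 116 (y) mm, top 38 mm above the worktop, on a base plate 130 x 126 mm. Origin: centre of the underside, on the worktop. z up; +x points to its back (lid hinge side), so the front (-x) looks roughly to the robot; +y is the side with the angle quadrant, -y the side with the clamp lever. A green module lies under the lid window.
- lid_axis (a point): Middle of the lid's hinge axis, at (56, 0, 47) mm in the socket's frame; the axis runs along the socket's y.
- lid (a joint): Lid angle, rad: 0 shut and level, 0.785 = 45 degrees, stop 1.75; the front edge rises and goes back. Clear window in an aluminium frame, 12 mm thick, 100 mm wide, reaching 116 mm forward of the hinge axis, about 0.2 kg. Weight and a spring push it shut (about 0.25 N m, 1 to 3 N at the tab). The lever's nose sits over an ear of the lid and blocks it while the clamp lever is shut.
- lid_tab (a point): Centre of the round end of the blue finger tab at the middle of the lid's front edge: disc 18 mm across, 14 mm thick along the socket's y (pinch across y from above), on an arm 10 mm thick, 12 mm high. Shut, it is 155 mm forward of lid_axis and at its height (47 mm above the worktop); it moves with the lid in a circle of 155 mm about lid_axis.
- lever_axis (a point): Pivot of the clamp lever, at (-12, -73, 34) mm in the socket's frame; the axis runs along the socket's y.
- lever (a joint): Clamp lever angle, rad: 0 shut (arm points to the front, rising slightly), 2.0 at the back stop. It turns the same way as the lid (front end up, then back toward the socket's +x), with 0.09 N m of friction (about 1 N at the grip), and stays where it is left. It frees the lid after about 0.6 rad.
- lever_grip (a point): Centre of the red round end of the clamp lever: disc 18 mm across, 14 mm thick along the socket's y (pinch across y from above); the arm is a 10 mm round bar. With the lever at 0 it is 95 mm forward of the pivot and 20 mm above it (54 mm above the worktop); it moves in a circle of 97 mm about lever_axis.
- mark (a point): Centre of the orange 45 degree peg on the steel angle quadrant, a thin fixed quarter ring beside the lid in the plane y = +68 mm of the socket, radius 92 mm about the lid's hinge axis, with small ticks every 15 degrees; its back end rises to 139 mm above the worktop. With the lid at 45 degrees its side edge points at this peg.
- green_pot: White specimen pot with a green cap, 39 mm across, 49 mm tall, standing; origin under its centre. Bystander.
- white_pot: White specimen pot with a white cap, 39 mm across, 49 mm tall, standing; origin under its centre. Bystander.
- dish: Small clear culture dish with lid, 56 mm across, 15 mm high; origin under its centre. Bystander.
- timer: White bench timer lying on its back, 66 x 66 x 18 mm, with coloured keys; origin under its centre. Bystander.

How it is judged:
On the way, in this order (a step that is already met when the one before it is completed fails the run):
1. the clamp lever is swung over to its back stop (past 1.7 rad) with the lid still shut (value of joint lever above 1.7 rad and value of joint lid below 0.15 rad), for 0.2 s.
2. the lid is held by the fingers at 45 degrees, within 7 degrees (value of joint lid between 0.665 and 0.905 rad and contact force between the fingers and lid above 0.8 N), for 0.3 s.
At the end, for the whole second after the job is handed in: The fingers hold the lid (contact over 0.8 N) still (under 0.08 rad/s) at 45 degrees, within about 7 degrees (0.665 to 0.905 rad); the lever is at its back stop (past 1.7 rad); pots, dish and timer are within 25 mm of where they stood (all of step 2 and velocity of joint lid between -0.08 and 0.08 rad/s and value of joint lever above 1.7 rad and distance of each of green_pot, white_pot, dish, timer from where it was at the start of the episode below 0.025 m); the arm keeps its last pose, push and grip.
It fails at once if a pot, the dish or the timer is knocked away (25 mm) (distance of any of green_pot, white_pot, dish, timer from where it was at the start of the episode above 0.025 m).
It fails at once if the lid is thrown wide open (past 70 degrees) (value of joint lid above 1.22 rad).
It also fails if it takes over 54 s, if anything falls off the work surface, if the arm or the gripper's body presses on something with over 40 N, if the wrist force passes 120 N, or if a joint passes its speed limit or range.

## Working session

There is one attempt and no reset: what is moved stays moved. The work goes in short steps, Python scripts to look and compute and a shell command to move; the robot and the scene stay as the last step left them, time stands still between calls to the robot, and variables do not carry over. Pictures are saved under pics/ and viewed, at most 10 in all, crops included, and the job is handed in when it is done.

```bash
mkdir -p pics; ls; python3 - <<'E'
from station import ctrl, optics
import cv2
print(ctrl.get_obs())
for n in("scene","top"):
    d=optics.get_image(n); cv2.imwrite(f"pics/{n}0.png",d["image"]); print({k:v for k,v in d.items() if k!="image"})
E
```

```text
pics
{'t': 0.0, 'q': array([-1.40694940e+00,  5.33237029e-02,  1.61430160e+00, -1.79908749e-05,
        1.47602287e+00, -1.18962751e-01]), 'dq': array([6.63305853e-04, 9.82934206e-04, 7.99913728e-04, 1.53003694e-04,
       1.24181339e-03, 3.73609443e-05]), 'effort': array([-1.80806852e-03, -3.93682086e+01, -3.70176744e+01, -2.79181168e-04,
        6.88008178e-03,  1.15631698e-05]), 'tool_pos': array([ 0.17432318, -0.5995378 ,  0.23007905]), 'tool_rot': array([-3.10820189e+00, -4.42470547e-01,  1.00512659e-04]), 'contact_force': array([-0.60814793, -0.59220129, -0.38108744]), 'wrist_torque': array([-0.01289532, -0.04416733, -0.06397349]), 'grip_force': 0.0, 'opening': 0.08527926049987768}
{'fx': 480.4572129115877, 'fy': 480.4572129115877, 'cx': 325.3014313141394, 'cy': 197.39076508762165, 'rvec': array([ 2.32289928, -0.75241263,  0.3040685 ]), 'tvec': array([-0.32092147,  0.40103141,  1.1233852 ])}
{'fx': 467.1265299111918, 'fy': 467.1265299111918, 'cx': 305.52169518955066, 'cy': 197.1635132261632, 'rvec': array([ 2.16183196, -2.14881162,  0.16177675]), 'tvec': array([0.14801022, 0.52932406, 1.18807989])}
```

View pics/scene0.png

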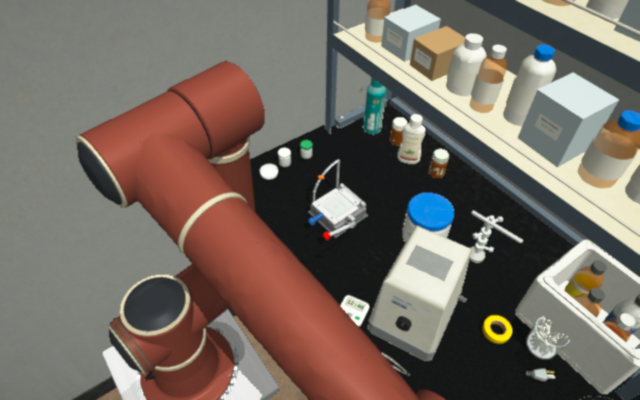

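View pics/top0.png

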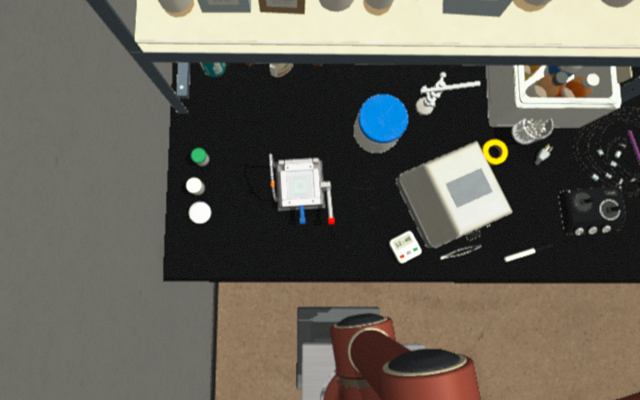

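Scene: tab at (316,218), red tip at (327,236), orange peg at (321,177). Top: tab at (302,214), red tip at (332,220), peg at (272,184). I'll segment these points and triangulate them.

```bash
cat > h.py <<'E'
import numpy as np, cv2
from scipy.spatial.transform import Rotation as R
from station import ctrl, optics
def P(d):
    K=np.array([[d["fx"],0,d["cx"]],[0,d["fy"],d["cy"]],[0,0,1]])
    if "mount" in d:
        o=ctrl.get_obs(); T=np.eye(4); T[:3,:3]=R.from_rotvec(o["tool_rot"]).as_matrix(); T[:3,3]=o["tool_pos"]
        return K@np.linalg.inv(T@d["mount"])[:3]
    return K@np.c_[cv2.Rodrigues(d["rvec"])[0],d["tvec"]]
HUE={"blue":(100,130),"red":(172,8),"orange":(9,22)}
def blob(im,c,near,r,smin=130,vmin=60):
    H,S,V=[a.astype(int) for a in cv2.split(cv2.cvtColor(im,cv2.COLOR_BGR2HSV))]
    lo,hi=HUE[c]; m=((H>=lo)&(H<=hi)) if lo<hi else ((H>=lo)|(H<=hi))
    yy,xx=np.mgrid[:400,:640]; m&=(S>smin)&(V>vmin)&(np.hypot(xx-near[0],yy-near[1])<r)
    y,x=np.nonzero(m); return np.array([x.mean(),y.mean()]),len(x),(x.min(),x.max(),y.min(),y.max())
def ray_z(Pm,uv,z):
    A=np.c_[Pm[:,0],Pm[:,1],Pm[:,2]*z+Pm[:,3]]; h=np.linalg.inv(A)@np.r_[uv,1]; return np.r_[h[:2]/h[2],z]
E
python3 - <<'E'
from h import *
s=optics.get_image("scene"); t=optics.get_image("top"); Ps,Pt=P(s),P(t)
for c,a,b,z in(("blue",(316,218),(302,214),.047),("red",(327,236),(332,220),.054),("orange",(321,177),(272,184),.112)):
    u=blob(s["image"],c,a,12); v=blob(t["image"],c,b,14)
    X=cv2.triangulatePoints(Ps,Pt,u[0],v[0])[:,0]; print(c,u,v,(X[:3]/X[3]).round(4),ray_z(Pt,v[0],z).round(4),ray_z(Ps,u[0],z).round(4))
for n,uv,z in(("green",(200,156),.049),("white",(194,186),.049),("dish",(200,212),.015),("timer",(405,247),.018)): print(n,ray_z(Pt,uv,z).round(3))
for uv in((280,160),(318,158),(324,207),(280,209)): print(ray_z(Pt,uv,.053).round(3))
E
```

```text
blue (array([314.40625, 218.96875]), 96, (np.int64(308), np.int64(322), np.int64(213), np.int64(225))) (array([301.84615385, 215.40384615]), 104, (np.int64(299), np.int64(305), np.int64(206), np.int64(224))) [0.4779 0.1611 0.0509] [0.4793 0.1606 0.047 ] [0.4788 0.1641 0.047 ]
red (array([326.3       , 235.48333333]), 60, (np.int64(322), np.int64(330), np.int64(231), np.int64(240))) (array([330.88888889, 220.68518519]), 54, (np.int64(327), np.int64(334), np.int64(217), np.int64(224))) [0.4642 0.0869 0.0641] [0.4654 0.0861 0.054 ] [0.4684 0.0931 0.054 ]
orange (array([320.53571429, 176.67857143]), 28, (np.int64(317), np.int64(324), np.int64(174), np.int64(179))) (array([272.24, 183.72]), 25, (np.int64(270), np.int64(274), np.int64(180), np.int64(186))) [0.5497 0.2337 0.1185] [0.5507 0.2342 0.112 ] [0.5536 0.2388 0.112 ]
green [0.633 0.428 0.049]
white [0.554 0.441 0.049]
dish [0.49  0.43  0.015]
timer [ 0.401 -0.111  0.018]
[0.623 0.219 0.053]
[0.63  0.119 0.053]
[0.501 0.104 0.053]
[0.495 0.217 0.053]
```

```bash
cat >> h.py <<'E'
def to(pos,yaw=None,tgt=None):
    """shift and turn in present tool axes to reach TCP pos with tool x at world yaw (deg), tool down"""
    o=ctrl.get_obs(); Rm=R.from_rotvec(o["tool_rot"])
    T=R.from_matrix(np.array([[np.cos(y:=np.radians(yaw)),np.sin(y),0],[np.sin(y),-np.cos(y),0],[0,0,-1]]).T)
    print("t%.1f"%o["t"],"tcp",o["tool_pos"].round(4),"shift",Rm.inv().apply(np.array(pos)-o["tool_pos"]).round(4),"turn",(Rm.inv()*T).as_rotvec().round(4),"F",o["contact_force"].round(1),"op",o["opening"].round(4),"g",round(float(o["grip_force"]),1))
E
python3 -c "
from h import *
to([.30,-.30,.40],4.5); to([.42,.10,.28],4.5); print(optics.get_image('wrist')['mount'].round(3))"
```

```text
Traceback (most recent call last):
  File "h.py", line 22, in to
    print("t%.1f"%o["t"],"tcp",o["tool_pos"].round(4),"shift",Rm.inv().apply(np.array(pos)-o["tool_pos"]).round(4),"turn",(Rm.inv()*T).as_rotvec().round(4),"F",o["contact_force"].round(1),"op",o["opening"].round(4),"g",round(float(o["grip_force"]),1))
                                                                                                                                                                                                 ^^^^^^^^^^^^^^^^^^
AttributeError: 'float' object has no attribute 'round'
```

```bash
sed -i 's/o\["opening"\].round(4)/round(float(o["opening"]),4)/' h.py
python3 -c "
from h import *
to([.30,-.30,.40],4.5); to([.42,.10,.28],4.5); print(optics.get_image('wrist')['mount'].round(3))"
```

```text
t0.2 tcp [ 0.1744 -0.5998  0.2305] shift [ 0.2043 -0.253  -0.1691] turn [-0.0013 -0.      0.2043] F [ 0.9  0.2 -0.3] op 0.0857 g 0.0
t0.2 tcp [ 0.1744 -0.5998  0.2305] shift [ 0.4312 -0.6035 -0.0487] turn [-0.0013 -0.      0.2043] F [ 0.9  0.2 -0.3] op 0.0857 g 0.0
[[ 0.    -0.964 -0.267  0.068]
 [ 1.     0.     0.     0.001]
 [-0.    -0.267  0.964 -0.144]
 [ 0.     0.     0.     1.   ]]
```

```bash
python3 -m jog '[[[0.03,-0.03,-0.05],[0,0,0]],[[0.06,-0.06,-0.08],[0,0,0]],[[0.09,-0.09,-0.11],[0,0,0]],[[0.115,-0.13,-0.14],[0,0,0]],[[0.14,-0.17,-0.17],[0,0,0]]]'
python3 -m jog '[[[0.03,-0.04,0],[0,0,0.05]],[[0.06,-0.08,0],[0,0,0.1]],[[0.09,-0.12,0],[0,0,0.15]],[[0.12,-0.16,0],[0,0,0.204]],[[0.15,-0.2,0],[0,0,0.204]]]'
python3 -c "
from h import *
to([.42,.10,.28],4.5)"
```

```text
t: 0.75
tool_pos: [0.2544, -0.4209, 0.3858]
tool_rot: [3.11, 0.443, 0.0]
contact_force: [0.1, -0.4, -0.4]
opening: 0.0854
grip_force: 0.0
t: 1.25
tool_pos: [0.3423, -0.1867, 0.3848]
tool_rot: [3.139, 0.121, 0.001]
contact_force: [0.9, 0.2, -0.0]
opening: 0.0856
grip_force: 0.0
t1.2 tcp [ 0.3423 -0.1867  0.3848] shift [ 0.0994 -0.2799  0.1047] turn [ 0.0006 -0.0009 -0.0015] F [ 0.9  0.2 -0. ] op 0.0856 g 0.0
```

```bash
python3 -m jog '[[[0.02,-0.045,0],[0,0,0]],[[0.04,-0.09,0],[0,0,0]],[[0.055,-0.135,0.01],[0,0,0]],[[0.07,-0.175,0.03],[0,0,0]],[[0.08,-0.21,0.06],[0,0,0]]]' 0.45
python3 -m jog '[[[0.01,-0.03,0.02],[0,0,0]],[[0.015,-0.055,0.04],[0,0,0]],[[0.015,-0.055,0.04],[0,0,0]],[[0.015,-0.055,0.04],[0,0,0]]]'
python3 - <<'E'
from h import *
to([.42,.10,.28],4.5)
d=optics.get_image('wrist'); cv2.imwrite('pics/w1.png',d['image'])
np.savez('w1.npz',P=P(d))
E
```

```text
t: 1.75
tool_pos: [0.4063, 0.0292, 0.3261]
tool_rot: [3.138, 0.126, 0.007]
contact_force: [0.3, 0.1, -0.0]
opening: 0.0383
grip_force: 0.0
t: 2.15
tool_pos: [0.4157, 0.0832, 0.2844]
tool_rot: [3.139, 0.126, -0.002]
contact_force: [-0.5, 0.1, 0.4]
opening: 0.0384
grip_force: 0.0
t2.1 tcp [0.4157 0.0832 0.2844] shift [ 0.0056 -0.0164  0.0044] turn [0.0004 0.0011 0.0016] F [-0.5  0.1  0.4] op 0.0384 g 0.0
```

View pics/w1.png

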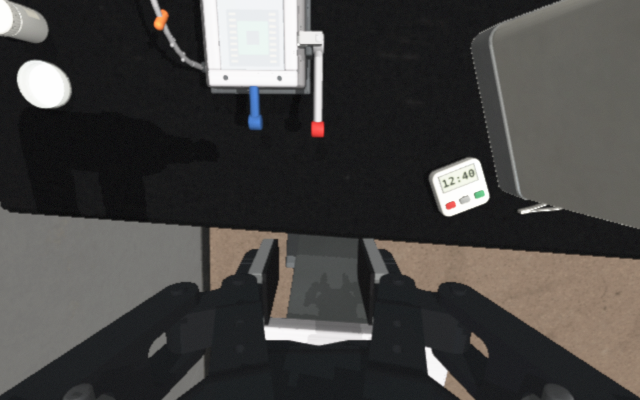

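```bash
python3 - <<'E'
from h import *
im=cv2.imread('pics/w1.png'); Pw=np.load('w1.npz')['P']
for c,uv,z,r in(("red",(317,129),.058,14),("blue",(255,122),.051,11),("orange",(161,18),.112,14)):
    b=blob(im,c,uv,r); print(c,b,ray_z(Pw,b[0],z).round(4))
for n,uv,z in(("tab arm root",(254,92),.053),("tab tip",(255,124),.053),("lid front L",(209,69),.053),("lid front R",(298,69),.053),("lever root",(317,50),.038)): print(n,ray_z(Pw,uv,z).round(4))
d=optics.get_image('wrist');E=1
E
```

```text
red (array([317.34513274, 129.15929204]), 226, (np.int64(310), np.int64(324), np.int64(121), np.int64(137))) [0.4668 0.0867 0.058 ]
blue (array([254.9516129 , 120.83064516]), 248, (np.int64(248), np.int64(262), np.int64(112), np.int64(129))) [0.4702 0.1601 0.051 ]
orange (array([160.72277228,  20.28217822]), 202, (np.int64(153), np.int64(168), np.int64(9), np.int64(30))) [0.554  0.2355 0.112 ]
tab arm root [0.5019 0.1616 0.053 ]
tab tip [0.4667 0.1595 0.053 ]
lid front L [0.5223 0.2121 0.053 ]
lid front R [0.5301 0.1133 0.053 ]
lever root [0.5538 0.094  0.038 ]
```

Red tip at (317,129), tab end at (255,122) and peg at (161,18). They agree with the socket geometry at a yaw of about 4.3°. The lever grip is at (0.467, 0.0866).

```bash
python3 -c "
from h import *
to([.467,.0866,.10],4.3);to([.467,.0866,.036],4.3)"
```

```text
t2.2 tcp [0.4165 0.0824 0.2859] shift [ 0.0504 -0.0003  0.186 ] turn [ 0.0004 -0.0018  0.0028] F [ 0.4 -0.9  0.8] op 0.0386 g 0.0
t2.2 tcp [0.4165 0.0824 0.2859] shift [ 0.0502 -0.0003  0.25  ] turn [ 0.0004 -0.0018  0.0028] F [ 0.4 -0.9  0.8] op 0.0386 g 0.0
```

```bash
python3 -m jog '[[[0.02,0,0.04],[0,0,0]],[[0.04,0,0.08],[0,0,0]],[[0.05,0,0.12],[0,0,0]],[[0.05,0,0.16],[0,0,0]],[[0.05,0,0.16],[0,0,0]]]'
python3 - <<'E'
from h import *
to([.467,.0866,.036],4.3)
d=optics.get_image('wrist'); cv2.imwrite('pics/w2.png',d['image']); Pw=P(d)
b=blob(d['image'],"red",(320,250),140); print(b, ray_z(Pw,b[0],.058))
E
```

```text
t: 2.75
tool_pos: [0.4624, 0.0857, 0.1196]
tool_rot: [3.139, 0.12, -0.017]
contact_force: [-1.1, -0.3, -0.3]
opening: 0.0383
grip_force: 0.0
t2.8 tcp [0.4624 0.0857 0.1196] shift [ 0.0056 -0.0005  0.0836] turn [-0.0003  0.0106  0.0016] F [-1.1 -0.3 -0.3] op 0.0383 g 0.0
(array([315.00899281, 210.96582734]), 556, (np.int64(304), np.int64(326), np.int64(197), np.int64(223))) [0.46676284 0.0877309  0.058     ]
```

View pics/w2.png

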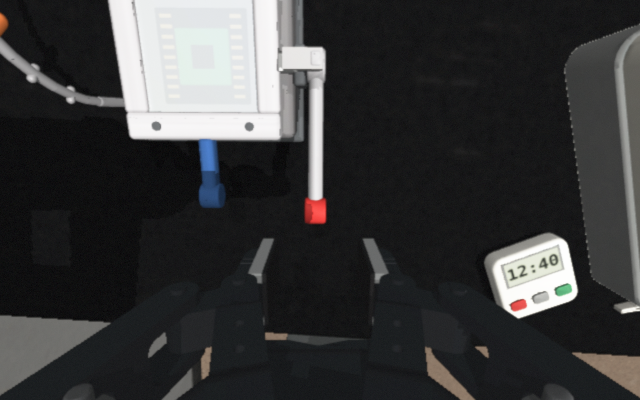

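The red disc is at (315,211), which gives (0.4668, 0.0877) and agrees with the earlier measurement. Next I go down and grip it.

```bash
python3 -m jog '[[[0.004,-0.001,0.04],[0,0,0]],[[0.004,-0.001,0.077],[0,0,0]],[[0.004,-0.001,0.083],[0,0,0]],[[0.004,-0.001,0.083],[0,0,0]],[[0.004,-0.001,0.083],[0,0,0]]]'
python3 -m jog '[[[0,0,0],[0,0,0]],[[0,0,0],[0,0,0]],[[0,0,0],[0,0,0]],[[0,0,0],[0,0,0]],[[0,0,0],[0,0,0]]]' 0 30
python3 - <<'E'
from h import *
to([.467,.0866,.036],4.3)
a0=np.arctan2(20,95)
for th in np.arange(.2,2.3,.2): print(round(th,1),"dx %.3f dz(tool) %.3f"%(.097*(np.cos(a0)-np.cos(a0+th)), -.097*(np.sin(a0+th)-np.sin(a0))))
E
```

```text
t: 3.3
tool_pos: [0.4723, 0.0882, 0.0451]
tool_rot: [3.139, 0.123, 0.008]
contact_force: [-0.0, -0.1, 0.2]
opening: 0.0384
grip_force: 0.0
t: 3.8
tool_pos: [0.4711, 0.0884, 0.0427]
tool_rot: [-3.139, -0.124, -0.005]
contact_force: [2.8, 1.4, 1.5]
opening: 0.013
grip_force: 33.6
t3.8 tcp [0.4711 0.0884 0.0427] shift [-0.0043  0.0015  0.0067] turn [ 0.     -0.0033  0.0037] F [2.8 1.4 1.5] op 0.013 g 33.6
0.2 dx 0.006 dz(tool) -0.018
0.4 dx 0.015 dz(tool) -0.035
0.6 dx 0.028 dz(tool) -0.050
0.8 dx 0.043 dz(tool) -0.062
1.0 dx 0.060 dz(tool) -0.071
1.2 dx 0.079 dz(tool) -0.076
1.4 dx 0.098 dz(tool) -0.077
1.6 dx 0.118 dz(tool) -0.074
1.8 dx 0.136 dz(tool) -0.068
2.0 dx 0.153 dz(tool) -0.058
2.2 dx 0.167 dz(tool) -0.045
```

```bash
python3 -m jog '[[[0,0,0],[0,0,0]],[[0,0,0],[0,0,0]],[[-0.003,0.001,0.006],[0,0,0]],[[-0.003,0.001,0.006],[0,0,0]]]' 0.35
python3 -m jog '[[[0,0,0],[0,0,0]],[[0,0,0],[0,0,0]],[[0,0,0],[0,0,0]],[[0,0,0],[0,0,0]]]' 0 40
python3 -m jog '[[[0.002,0,-0.009],[0,0,0]],[[0.006,0,-0.018],[0,0,0]],[[0.010,0,-0.027],[0,0,0]],[[0.015,0,-0.035],[0,0,0]],[[0.015,0,-0.035],[0,0,0]]]'
python3 -c "
from h import *
to([.467,.0866,.036],4.3)"
```

```text
t: 4.2
tool_pos: [0.4651, 0.087, 0.034]
tool_rot: [3.139, 0.124, -0.006]
contact_force: [-0.2, 0.3, -0.3]
opening: 0.0296
grip_force: 0.0
t: 4.6
tool_pos: [0.466, 0.0877, 0.0353]
tool_rot: [-3.138, -0.124, 0.003]
contact_force: [-2.5, 4.4, -0.2]
opening: 0.0129
grip_force: 40.7
t: 5.1
tool_pos: [0.4826, 0.0888, 0.0719]
tool_rot: [-3.138, -0.123, -0.001]
contact_force: [-1.3, 4.8, -2.3]
opening: 0.0132
grip_force: 39.6
t5.1 tcp [0.4826 0.0888 0.0719] shift [-0.0157  0.001   0.0359] turn [-0.0011 -0.0007  0.0036] F [-1.3  4.8 -2.3] op 0.0132 g 39.6
```

```bash
python3 -m jog '[[[0.006,0,-0.008],[0,0,0]],[[0.013,0,-0.015],[0,0,0]],[[0.020,0,-0.021],[0,0,0]],[[0.028,0,-0.027],[0,0,0]],[[0.045,0,-0.036],[0,0,0]]]'
python3 -m jog '[[[0.009,0,-0.003],[0,0,0]],[[0.019,0,-0.005],[0,0,0]],[[0.028,0,-0.006],[0,0,0]],[[0.038,0,-0.006],[0,0,0]],[[0.048,0,-0.005],[0,0,0]]]'
python3 -m jog '[[[0.010,0,0.002],[0,0,0]],[[0.019,0,0.005],[0,0,0]],[[0.028,0,0.008],[0,0,0]],[[0.037,0,0.013],[0,0,0]],[[0.045,0,0.018],[0,0,0]]]'
python3 - <<'E'
from h import *
to([.5,.0866,.036],4.3)
d=optics.get_image('scene'); cv2.imwrite('pics/s2.png',cv2.resize(d['image'][130:290,230:430],(800,640))[:600])
E
```

```text
t: 5.6
tool_pos: [0.5251, 0.092, 0.1056]
tool_rot: [-3.139, -0.124, 0.008]
contact_force: [-0.9, 3.6, -11.4]
opening: 0.0133
grip_force: 39.0
t: 6.1
tool_pos: [0.5747, 0.0956, 0.1124]
tool_rot: [3.139, 0.124, -0.003]
contact_force: [-4.4, 3.9, -1.5]
opening: 0.0134
grip_force: 39.2
t: 6.6
tool_pos: [0.6208, 0.0989, 0.0948]
tool_rot: [3.138, 0.124, 0.002]
contact_force: [-3.1, 2.5, 1.6]
opening: 0.013
grip_force: 38.9
t6.6 tcp [0.6208 0.0989 0.0948] shift [-0.1215  0.0027  0.0587] turn [ 0.0009 -0.0014  0.0039] F [-3.1  2.5  1.6] op 0.013 g 38.9
```

View pics/s2.png

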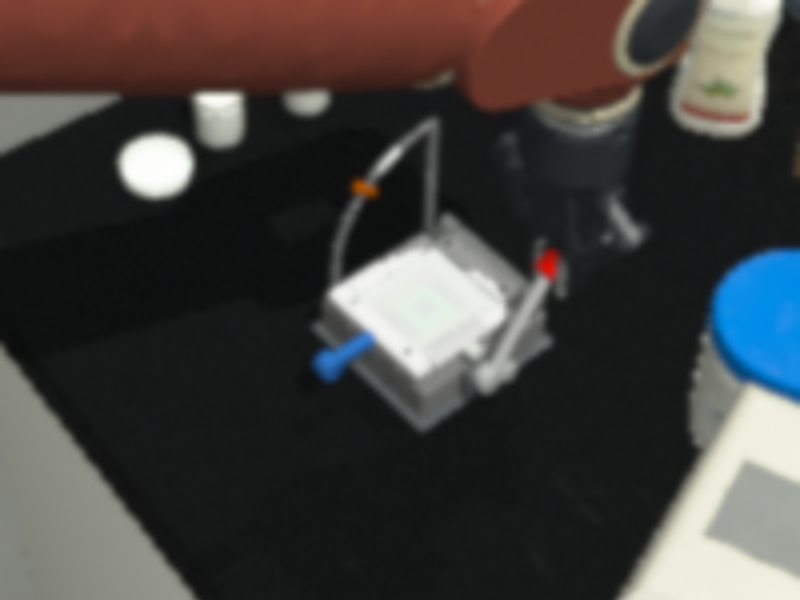

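The lever is swung over, with the red tip at (548,265) in the crop, the lid shut and the bystanders in place. A small extra push will confirm it is against the stop.

```bash
python3 -m jog '[[[0.005,0,0.004],[0,0,0]],[[0.007,0,0.007],[0,0,0]],[[0.007,0,0.007],[0,0,0]],[[0.007,0,0.007],[0,0,0]]]'
```

```text
t: 7.05
tool_pos: [0.6268, 0.0994, 0.0901]
tool_rot: [3.138, 0.124, -0.0]
contact_force: [-11.4, 0.9, 14.9]
opening: 0.0132
grip_force: 40.6
```

```bash
python3 -m jog '[[[0,0,0],[0,0,0]],[[0,0,0],[0,0,0]],[[0,0,-0.03],[0,0,0]],[[0,0,-0.07],[0,0,0]],[[0,0,-0.10],[0,0,0]]]' 0.4
python3 -c "
from h import *
to([.4702,.1605,.14],4.3)"
```

```text
t: 7.55
tool_pos: [0.6273, 0.0992, 0.1885]
tool_rot: [3.138, 0.123, 0.004]
contact_force: [1.0, 0.3, 0.7]
opening: 0.0343
grip_force: 0.0
t7.5 tcp [0.6273 0.0992 0.1885] shift [-0.1519 -0.0735  0.0481] turn [ 0.001  -0.0025  0.0036] F [1.  0.3 0.7] op 0.0343 g 0.0
```

```bash
python3 -m jog '[[[-0.04,-0.015,0],[0,0,0]],[[-0.08,-0.03,0],[0,0,0]],[[-0.12,-0.05,0],[0,0,0]],[[-0.152,-0.073,0.02],[0,0,0]],[[-0.152,-0.073,0.05],[0,0,0]]]'
python3 -m jog '[[[0,0,0],[0,0,0]],[[0,0,0],[0,0,0]]]'
python3 - <<'E'
from h import *
d=optics.get_image('wrist'); cv2.imwrite('pics/w3.png',d['image']); Pw=P(d)
b=blob(d['image'],"blue",(320,215),60); print(b, ray_z(Pw,b[0],.05))
to([.4702,.1605,.028],4.3)
E
```

```text
t: 8.05
tool_pos: [0.4681, 0.1621, 0.138]
tool_rot: [-3.138, -0.128, -0.009]
contact_force: [0.0, 0.6, 0.1]
opening: 0.0342
grip_force: 0.0
t: 8.25
tool_pos: [0.4694, 0.1602, 0.1367]
tool_rot: [3.139, 0.123, -0.0]
contact_force: [1.8, 0.9, -0.0]
opening: 0.0346
grip_force: 0.0
(array([316.40695297, 189.70449898]), 978, (np.int64(307), np.int64(326), np.int64(157), np.int64(218))) [0.48289891 0.16184702 0.05      ]
t8.3 tcp [0.4704 0.1602 0.1378] shift [-0.0004 -0.0003  0.1098] turn [ 0.0003 -0.0018  0.0032] F [-0.3 -0.5 -1. ] op 0.034 g 0.0
```

View pics/w3.png

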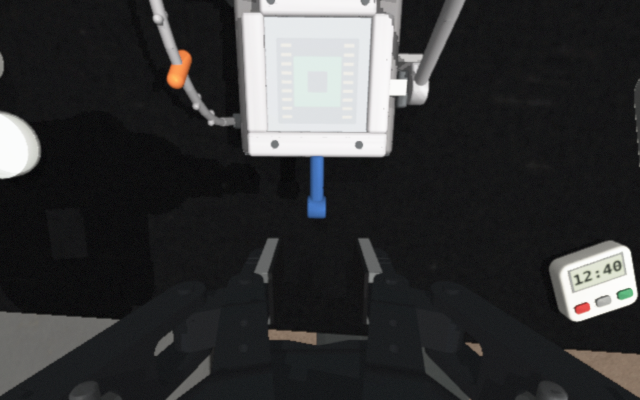

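The lever stays back. The tab disc at (316,208) sits between the fingers, so I descend and pinch it.

```bash
python3 -m jog '[[[0,0,0.045],[0,0,0]],[[0,0,0.085],[0,0,0]],[[0,0,0.109],[0,0,0]],[[0,0,0.109],[0,0,0]],[[0,0,0.109],[0,0,0]]]'
python3 -m jog '[[[0,0,0],[0,0,0]],[[0,0,0],[0,0,0]],[[0,0,0],[0,0,0]],[[0,0,0],[0,0,0]]]' 0 45
python3 -m jog '[[[0.001,0,-0.01],[0,0,0]],[[0.001,0,-0.02],[0,0,0]],[[0.003,0,-0.03],[0,0,0]],[[0.005,0,-0.04],[0,0,0]],[[0.005,0,-0.04],[0,0,0]]]'
python3 - <<'E'
from h import *
to([.4702,.1605,.028],4.3)
E
```

```text
t: 8.8
tool_pos: [0.4709, 0.1604, 0.0293]
tool_rot: [-3.139, -0.123, -0.003]
contact_force: [0.8, -0.1, 0.1]
opening: 0.0342
grip_force: 0.0
t: 9.2
tool_pos: [0.4716, 0.1616, 0.0301]
tool_rot: [-3.137, -0.123, -0.01]
contact_force: [3.1, 4.5, 3.2]
opening: 0.0131
grip_force: 47.0
t: 9.7
tool_pos: [0.4757, 0.1618, 0.0696]
tool_rot: [-3.137, -0.123, -0.007]
contact_force: [5.8, 5.3, -4.9]
opening: 0.0127
grip_force: 46.1
t9.7 tcp [0.4757 0.1618 0.0696] shift [-0.0058  0.001   0.0416] turn [-0.0019 -0.0045  0.0036] F [ 5.8  5.3 -4.9] op 0.0127 g 46.1
```

```bash
python3 -m jog '[[[0.004,0,-0.013],[0,0,0]],[[0.0095,0,-0.0255],[0,0,0]],[[0.016,0,-0.0375],[0,0,0]],[[0.023,0,-0.049],[0,0,0]],[[0.031,0,-0.06],[0,0,0]]]'
python3 -m jog '[[[0.005,0,-0.005],[0,0,0]],[[0.009,0,-0.0095],[0,0,0]],[[0.009,0,-0.0095],[0,0,0]],[[0.009,0,-0.0095],[0,0,0]],[[0.009,0,-0.0095],[0,0,0]]]'
python3 - <<'E'
from h import *
to([.4702,.1605,.028],4.3)
o=ctrl.get_obs(); print("angle from z",np.degrees(np.arcsin((o["tool_pos"][2]+.019-.048)/.155)))
d=optics.get_image('scene'); cv2.imwrite('pics/s3.png',cv2.resize(d['image'][130:290,230:430],(800,640))[:600])
d=optics.get_image('wrist'); cv2.imwrite('pics/w4.png',d['image'])
E
```

```text
t: 10.2
tool_pos: [0.5042, 0.1638, 0.1273]
tool_rot: [-3.138, -0.124, 0.004]
contact_force: [2.7, 5.0, -7.9]
opening: 0.0129
grip_force: 44.6
t: 10.7
tool_pos: [0.513, 0.1645, 0.1369]
tool_rot: [-3.138, -0.124, 0.005]
contact_force: [-2.1, 4.7, -2.3]
opening: 0.013
grip_force: 44.7
t10.7 tcp [0.513  0.1645 0.1369] shift [-0.0427  0.0007  0.109 ] turn [-0.0008  0.0029  0.0039] F [-2.1  4.7 -2.3] op 0.013 g 44.7
angle from z 44.12379258710159
```

View pics/s3.png

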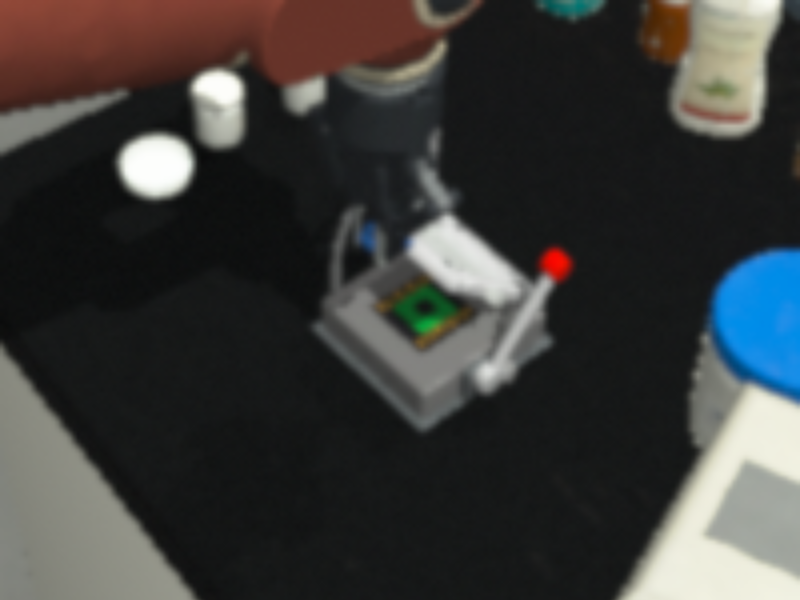

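View pics/w4.png

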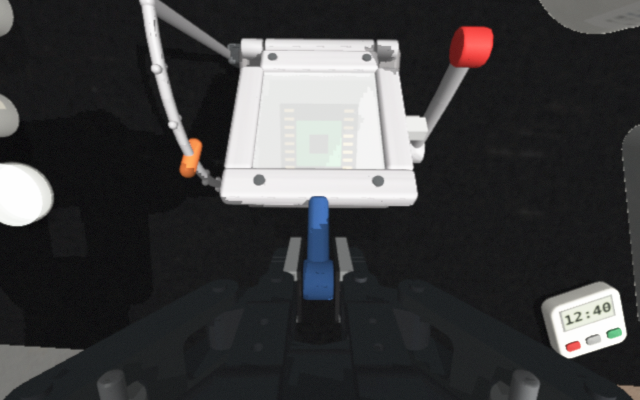

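The tab (318,280) is pinched, the lid is up with the module visible, and the lever (470,47) is back. From the tab height the lid angle is about 44°. I let it settle and hand in.

```bash
python3 -m jog '[[[0,0,0],[0,0,0]],[[0,0,0],[0,0,0]],[[0,0,0],[0,0,0]],[[0,0,0],[0,0,0]],[[0,0,0],[0,0,0]]]' && python3 -c "
from station import job
print(job.finish_job())"
```

```text
t: 11.3
tool_pos: [0.513, 0.1645, 0.1369]
tool_rot: [-3.138, -0.124, 0.004]
contact_force: [-1.9, 4.7, -2.9]
opening: 0.0131
grip_force: 44.7
the job is handed in; nothing more can be done
None
```

I handed the job in at about 11 s: the clamp lever is at its back stop, the gripper holds the lid still at about 44° (worked out from the tab's height), and nothing touched the pots, dish or timer; no verdict came back.

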